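Release a slide scanner's sprung transport-lock screw and draw out its tray

TASK

The bench slide scanner still has its transport lock on. Pull the captive wing screw on its sloping panel straight out against its spring until its thread can catch, then unscrew it anticlockwise as far as it goes, so that it stays out by itself when you let go of it. Only then draw the slide tray out to its stop by the steel pull on its front, let go, and leave the things standing around where they are.

Things in the scene. Friction and masses are not known exactly. Their poses are not given: they have to be found in the camera images.
- scanner: White bench slide scanner, 200 mm deep (x), 210 wide (y), 160 high, fixed. Origin: centre of its underside, on the table; x from its front (robot side) to its back, z up. Front wall at x = -100 mm, 62 mm high; above it a grey panel slopes up and back at 45 degrees to the level top. Panel normal: 45 degrees from vertical, leaning to the front.
- screw_axis (a point): Where the captive screw's axis meets the panel plate; fixed; axes as the scanner's. Around it, counted outwards along the axis, with the screw in: steel hexagon bush 37 mm across up to 14 mm; black disc of the screw, 30 mm across, 15.5 to 21.5 mm; stem 12 mm thick; black wing 30 to 60 mm. The panel is clear for 50 mm all round.
- screw_grip (a point): Centre of the wing of the captive transport-lock screw: a black rounded bar 66 mm long, 13 thick, 30 high (along the axis), 45 mm out from the panel plate when the screw is in. Its axes move and turn with the screw: z along the screw's axis, outwards, square to the panel (45 degrees from vertical); x along the wing's length; y across its thickness.
- screw_out (a joint): How far the screw stands out along its axis, m: 0 in (pin locks the tray) to 0.024. The spring pulls in with 6 N at 0, 11 N at 0.016; let go unthreaded it snaps in. It turns past 0.4 rad only when out 0.012 or more. The thread land rises from 0.012 there to 0.016 at 2.1 rad, then a notch at 0.014. It bears on one side only: the screw may be held out up to 0.023 while turned.
- screw_turn (a joint): How far the screw is turned, rad, anticlockwise seen from outside (positive about screw_grip's z axis): starts between 0 and 0.3, end stop 2.5. It takes up to 0.2 N m. Once on the thread (beyond 0.6) it neither unwinds nor springs in when let go, so it can be turned in two or more grasps; the land itself pushes it out as it turns.
- tray_pull (a point): Middle of the steel pull on the tray's front: a level round stem 12 mm thick along the scanner's x axis, free for 46 mm, with a round head 30 mm across and 7 mm thick at its outer end 29 mm in front of this point; 36 mm above the table. Axes as the scanner's. It moves with the tray. The wing of the drawn-out screw stands almost above it: reach it with the tool leaning like the panel's normal.
- tray (a joint): How far the slide tray is drawn out of the scanner's front, m, along the scanner's -x axis: 0 shut, 0.07 at its stop. About 1.5 N of friction; it stays where it is left. While the lock pin is engaged (screw_out below about 0.011) it gives no more than about 3 mm.
- coverslip_box: Bystander: small white carton, 41 x 53 x 22 mm, lying on the scanner's level top; origin at the centre of its underside.
- beaker_a: Bystander: glass beaker, 56 mm across, 72 mm high, standing beside the scanner's right side; origin at the centre of its underside.
- jar_b: Bystander: specimen jar with a white lid, 49 mm across, 68 mm high, standing beside the scanner's left side; origin at the centre of its underside.
- slide_box: Bystander: shut blue slide box, 94 x 117 x 38 mm, right of the scanner; origin at the centre of its underside.
- lens: Bystander: hand lens with a red handle, 148 x 62 x 13 mm, lying front right; origin at the centre of its underside.
- petri_b: Bystander: petri dish, 88 mm across, 14 mm high, front left; origin at the centre of its underside.
- wash_bottle: Bystander: white wash bottle with a bent spout, 65 x 109 x 198 mm, standing at the left; origin at the centre of its underside.

How it is judged:
On the way, in this order (a step that is already met when the one before it is completed fails the run):
1. the screw is unscrewed as far as it goes and stays out by itself, not held, the tray still shut (value of joint screw_turn above 2.2 rad and value of joint screw_out above 0.0125 m and contact force between the fingers and screw_turn below 0.05 N and value of joint tray below 0.008 m), for 0.3 s.
2. the tray is drawn out to its stop (value of joint tray above 0.06 m), for 0.1 s.
At the end, for the whole second after the job is handed in: The transport-lock screw stands out, held by its thread (turned at least 2.2 of its 2.5 rad, out at least 12.5 mm), and the tray rests drawn out at least 60 of its 70 mm; the things standing around are within 30 mm of where they were and upright (value of joint screw_turn above 2.2 rad and value of joint screw_out above 0.0125 m and value of joint tray above 0.06 m and linear speed of tray below 0.01 m/s); the robot touches nothing.
It fails at once if a thing standing around was moved more than 30 mm (distance of any of coverslip_box, beaker_a, jar_b, slide_box, lens, petri_b, wash_bottle from where it was at the start of the episode above 0.03 m).
It fails at once if a standing thing was tipped over (angle between any of beaker_a, jar_b, wash_bottle's own z axis and vertical above 0.5 rad).
It also fails if it takes over 54 s, if anything falls off the work surface, if the arm or the gripper's body presses on something with over 40 N, if the wrist force passes 120 N, or if a joint passes its speed limit or range.

ROBOT

A 6-joint arm with a two-finger parallel gripper is mounted at the origin on a cart in front of the work surface, level with it; the furniture and walls round the work are solid. World frame = base frame: x ahead of the robot, y to its left, z up, the work surface at z = 0. Lengths are in m, angles in rad, forces in N, time in s.
With the tool pointing down it reaches from about 0.25 to 0.725 m from the base axis. Payload 4 kg.
Tool frame: the origin (TCP) lies at the very end of the fingers, on their centre line; the grasp point (between the pads) lies 19 mm behind it; z points along the fingers, y is the line along which they close (so a half turn about z gives the same grasp; the last joint's range is limited). The gripper opens to 85 mm and grips with 20 to 120 N. Pads are 22 mm wide; open, the fingers measure 114 mm over their backs; the gripper's body (76 mm by 85 mm) begins 54 mm behind the grasp point. The pads swing forward as they close: fully open they stand 13 mm farther back than shut.
Start: joints at [0, 0.241, 0.005, 1.335, 0, 1.571], TCP at [0.5, -0, 0.231] pointing down, gripper open.
Joint ranges: [-2.72, 2.72], [-1.05, 1.87], [-1.09, 1.28], [-1.99, 2.15], [-1.42, 1.44], [-3.14, 3.14]. Speed limits (rad/s): [2.79, 2.79, 3.14, 3.14, 3.14, 3.14].

INTERFACE

Orientations are given as a unit quaternion [x, y, z, w].
In Python, from workcell import bot, vision, workorder, boxes_of gives the robot as it stands.
- The arm moves only by the tool send_rows, never from a script. Its argument "motion" is text: rows parted by semicolons, each of 5 numbers parted by spaces: the closure, from -1 (fully open) to 1 (shut), so that 0 is half open, then the shift along the tool's x, y, z in cm, then the turn about the tool's z in rad. In form: claw x y z twist; .... A call has 1 to 5 rows; each row is the pose to reach, as a shift and turn from the pose commanded when the call began, along the tool's axes at that moment; what a row does not reach only later rows make up. A row lasts 1/10 s, in which the tool goes at most 50 mm and 8.59 degrees, less where a joint would pass 70% of its speed; a pose out of reach is approached as far as the arm can. A call with a gripper value outside its range is refused whole. The fingers move at their own pace and stop on an object; the grip force is fixed at half the most. Time passes only in rows, so rows that repeat a pose let the fingers close. It gives the time, the measured TCP pose, the force, the opening and the grip force at its end, in the units of the state.
- bot.get_obs(): the state, without advancing time (a new reading comes with each control period).
- vision.camera(name): name is "scene" or "side" or "wrist"; returns the picture (384x512x3 uint8, red, green, blue); there is no depth.
- vision.camera_model(name): a dict with "fov_y" (degrees; the focal length in pixels is half the picture's height over the tangent of half this angle, whatever the lens; pixels are square), "cx", "cy" (the principal point, pixels), "k1" (the pictures are not rectified: a ray, as slopes to the right and down, at radius r is drawn at 1 + k1 r^2 times it, then the intrinsics apply), "world_from_camera" (4x4, takes a point from camera to world coordinates); the wrist camera has in their place "hand_eye" (4x4, takes a point from camera to tool coordinates, whose origin is the TCP and whose axes are the flange's). Camera axes: x right, y down, z forward; pixel columns grow to the right and rows downward; lengths in m; the calibration is good to about 2 mm. A picture is of the moment at which its call begins: read the wrist's pose just before it. camera_model takes no time and is no camera call.
- workorder.job_done(): hands the job in; it is judged then, once.
Trained networks look in the newest picture that a camera, given by its name, has taken for a name from the list of things; names that differ only in an ending like _2 or _b are one class to them, and where a whole thing is asked for, a point or a joint stands for the part that bears it (a point fixed in the world has none). Each returns a list of dicts, best first, with "conf" (0 to 1); they miss things now and then, are a little off and sometimes report something else, mostly with a low value. They report only what shows in the picture. A call takes as long as a camera call.
- boxes_of(camera, target): "rect" ([centre column, centre row, width, height] in pixels, round what is visible of it).
The state is a dict: "clock": time; "joint_pos": joint angles; "joint_vel": joint speeds; "tau": joint torques, N m; "eef_pos": TCP position; "tool_rot": TCP orientation; "ft_force": force on the tool from outside, world axes, zero at the start; "ft_torque": the same for the moment, N m; "grip_width": finger opening in m; "grasp_force": force on a finger pad.
Only numpy, scipy, OpenCV 4.12 (cv2) and the standard library are available. Lean on these libraries where they do the work, as an engineer would, in place of code of your own. Each camera call takes 0.05 s, during which the arm holds its last target. There are 200 camera calls.

## Working session

There is one attempt and no reset: what is moved stays moved. The work goes in short steps, Python scripts to look and compute and a tool call to move; the robot and the scene stay as the last step left them, time stands still between calls to the robot, and variables do not carry over. Pictures are saved under pics/ and viewed, at most 10 in all, crops included, and the job is handed in when it is done.

Besides the shell and the picture viewer there is one more tool, called after ">>>" as name(argument=value, ...) on one line, values as JSON. send_rows: Moves the arm, as the interface text tells. Its arguments: {"type":"object","properties":{"motion":{"type":"string"}},"required":["motion"]}

```bash
mkdir -p pics; ls; cat > h.py <<'E'
import numpy as np,cv2
from scipy.spatial.transform import Rotation as R
from workcell import bot,vision,workorder,boxes_of
def cam(name,obs=None):
    m=vision.camera_model(name)
    f=192/np.tan(np.radians(m["fov_y"])/2)
    if name=="wrist":
        o=obs or bot.get_obs();T=np.eye(4);T[:3,:3]=R.from_quat(o["tool_rot"]).as_matrix();T[:3,3]=o["eef_pos"]
        W=T@np.array(m["hand_eye"])
    else: W=np.array(m["world_from_camera"])
    return m,f,W
def ray(c,uv):
    m,f,W=c
    d=(np.array(uv,float)-[m["cx"],m["cy"]])/f; s=d.copy()
    for _ in range(20): s=d/(1+m["k1"]*(s@s))
    v=W[:3,:3]@np.array([s[0],s[1],1]); return W[:3,3],v/np.linalg.norm(v)
def proj(c,P):
    m,f,W=c
    p=(np.atleast_2d(P)-W[:3,3])@W[:3,:3]; s=p[:,:2]/p[:,2:]
    s=s*(1+m["k1"]*(s**2).sum(1,keepdims=True)); return s*f+[m["cx"],m["cy"]]
def shot(name,fn):
    im=vision.camera(name); cv2.imwrite("pics/"+fn,cv2.cvtColor(im,cv2.COLOR_RGB2BGR)); return im
def tri(rs):
    A=sum(np.eye(3)-np.outer(d,d) for o,d in rs);b=sum((np.eye(3)-np.outer(d,d))@o for o,d in rs)
    return np.linalg.solve(A,b)
E
python3 - <<'E'
from h import *
a=shot("scene","a.png");b=shot("side","b.png");w=shot("wrist","w.png")
for n in ["scene","side"]:
    m,f,W=cam(n);print(n,m,f)
    for t in ["scanner","screw_grip","tray_pull","coverslip_box","beaker_a","jar_b","slide_box","lens","petri_b","wash_bottle"]:
        print(t,[(np.round(r["rect"]).tolist(),round(r["conf"],2)) for r in boxes_of(n,t)[:2]])
print(vision.camera_model("wrist"));print(bot.get_obs())
cv2.imwrite("pics/ab.png",cv2.cvtColor(cv2.resize(np.hstack([a,b]),(800,300),interpolation=cv2.INTER_AREA),cv2.COLOR_RGB2BGR))
E
```

```text
pics
scene {'fov_y': 46.33789957248327, 'cx': 254.86704857951176, 'cy': 188.8279255047278, 'k1': 0.03976163463070966, 'world_from_camera': array([[ 0.74574899, -0.51012414,  0.42852281,  0.07407243],
       [-0.66616437, -0.56213905,  0.49012725, -0.62329724],
       [-0.00913634, -0.65097853, -0.75904116,  1.07492589],
       [ 0.        ,  0.        ,  0.        ,  1.        ]])} 448.64088119689654
scanner [([297.0, 194.0, 102.0, 103.0], 0.69), ([284.0, 333.0, 26.0, 54.0], 0.28)]
screw_grip [([276.0, 194.0, 20.0, 12.0], 0.6), ([295.0, 151.0, 24.0, 21.0], 0.54)]
tray_pull [([268.0, 225.0, 41.0, 29.0], 0.98)]
coverslip_box [([296.0, 150.0, 18.0, 16.0], 0.62), ([145.0, 140.0, 21.0, 55.0], 0.43)]
beaker_a [([337.0, 231.0, 20.0, 30.0], 0.81), ([145.0, 189.0, 28.0, 24.0], 0.46)]
jar_b [([250.0, 175.0, 13.0, 23.0], 0.69), ([296.0, 191.0, 101.0, 102.0], 0.4)]
slide_box [([353.0, 305.0, 56.0, 60.0], 0.62), ([275.0, 194.0, 25.0, 12.0], 0.6)]
lens [([287.0, 332.0, 26.0, 54.0], 0.63)]
petri_b [([145.0, 189.0, 28.0, 22.0], 0.89)]
wash_bottle [([146.0, 140.0, 21.0, 54.0], 0.92)]
side {'fov_y': 5
[... 1321 characters left out ...]
': 1.15, 'joint_pos': array([-3.39630959e-05,  2.40576167e-01,  5.01326885e-03,  1.33518967e+00,
       -6.63091006e-06,  1.57080552e+00]), 'joint_vel': array([-0.00057897, -0.0008458 , -0.00070617,  0.00081287,  0.00113543,
        0.00065401]), 'tau': array([ 1.18526681e-03, -3.72222090e+01,  2.52693075e+01,  1.28523759e-03,
        7.20385373e-06,  1.86926314e-05]), 'eef_pos': array([ 5.00010361e-01, -1.89943810e-05,  2.31323455e-01]), 'tool_rot': array([7.07122037e-01, 7.07091524e-01, 1.31261642e-05, 1.78153090e-05]), 'ft_force': array([0.23833077, 0.81572301, 0.23270057]), 'ft_torque': array([-0.05359716, -0.0407041 , -0.06445624]), 'grasp_force': 0.0, 'grip_width': 0.08550888135211805}
```

View pics/a.png

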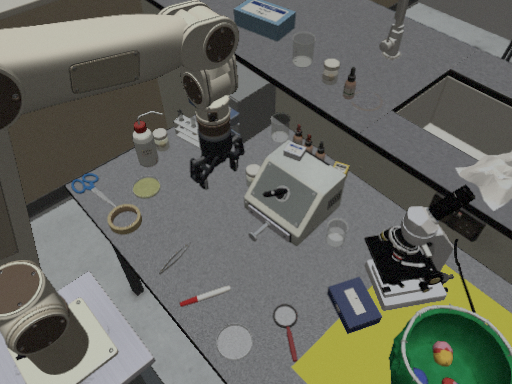

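View pics/b.png

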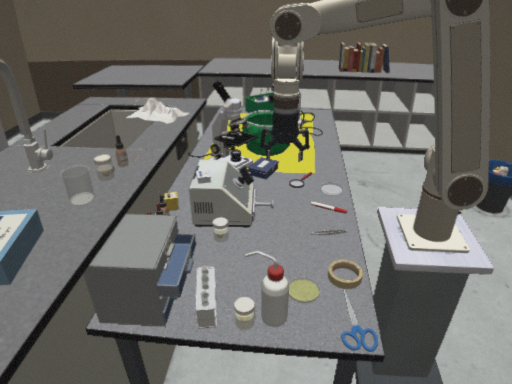

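The scene picture shows the scanner at about (297,194), the wing at (276,193) and the pull's head at about (255,236). In the side picture the wing is at (244,175) and the pull at (262,205). I'll zoom in to get the scanner's yaw.

```bash
python3 - <<'E'
from h import *
a=cv2.imread("pics/a.png");b=cv2.imread("pics/b.png")
A=cv2.resize(a[130:260,230:363],(400*1,391),interpolation=cv2.INTER_CUBIC)
B=cv2.resize(b[140:248,180:288],(400,400),interpolation=cv2.INTER_CUBIC)[:391]
cv2.imwrite("pics/z.png",np.hstack([A,B]))
P=tri([ray(cam("scene"),(276,194)),ray(cam("side"),(245,175))]);print(P,proj(cam("scene"),P),proj(cam("side"),P))
E
```

```text
[ 0.63057884 -0.07535564  0.14619936] [[276.51685539 193.52005687]] [[245.48525059 175.27929407]]
```

View pics/z.png

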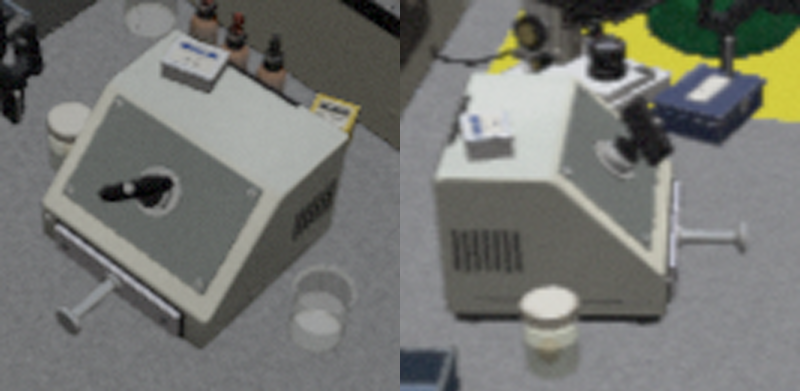

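The crop confirms the scanner's corners, the wing (crop 138,190 / 648,132), the pull head (68,318 / 742,236), and a clear panel. I'll fit the pose.

```bash
cat > fit.py <<'E'
from h import *
from scipy.optimize import least_squares
L=[((-100,-105,0),(200,347),0),((-2,-105,160),(275,190),0),((100,-105,160),(348,135),0),((-2,105,160),(118,72),0),((-100,105,62),(45,203),0),((-100,-105,62),(203,318),0),
((100,105,160),(437,178),1),((-2,105,160),(556,181),1),((-100,105,62),(665,255),1),((-100,105,0),(662,318),1),((100,105,0),(448,316),1),((-2,-105,160),(572,82),1)]
C=[cam("scene"),cam("side")]
px=lambda uv,k:(230+uv[0]/3.008,130+uv[1]/3.008) if k==0 else (180+(uv[0]-400)/3.704,140+uv[1]/3.704)
def W(p,l): return R.from_euler("z",p[2]).apply(np.array(l)/1000)+[p[0],p[1],0]
def res(p):
    r=[proj(C[k],W(p,l))[0]-px(uv,k) for l,uv,k in L]
    for uv,k in [((68,318),0),((742,236),1)]: r.append(proj(C[k],W(p,(p[5]-29-3.5,p[3],36)))[0]-px(uv,k))
    n=np.array([-1,0,1])/2**.5
    for uv,k in [((138,190),0),((649,131),1)]: r.append(proj(C[k],W(p,np.array([p[4],p[6],162+p[4]])+45*n))[0]-px(uv,k))
    return np.ravel(r)
s=least_squares(res,[.67,-.08,0,0,-50,-125,0],loss="soft_l1",x_scale=[.1,.1,.1,10,10,10,10])
p=s.x;print(p.round(4));print(res(p).reshape(-1,2).round(1).tolist())
n=np.array([-1,0,1])/2**.5
print("wing",W(p,np.array([p[4],p[6],162+p[4]])+45*n),"pull",W(p,(p[5],p[3],36)))
E
python3 fit.py
```

```text
[ 7.065000e-01 -6.350000e-02  8.780000e-02  5.266000e-01 -4.703020e+01
 -1.353012e+02 -3.828200e+00]
[[-0.3, 4.5], [2.1, 0.8], [0.6, -1.8], [-4.2, 1.9], [-2.7, -0.6], [0.1, 1.7], [-2.1, -0.6], [-1.9, -1.3], [0.2, 5.0], [1.1, 3.5], [-0.5, 3.5], [-0.5, -3.1], [-0.3, 0.4], [-0.6, 0.1], [-0.3, 0.4], [-1.1, -0.1]]
wing [ 0.62827222 -0.07420339  0.14678956] pull [ 0.57165669 -0.07481501  0.036     ]
```

The tool only shifts and twists about its own z, and the panel needs a 45° lean. I'll test from a safe height what happens at the edge of the reach.

>>> send_rows(motion="-1 0 15 -12 0;-1 0 20 -15 0;-1 0 25 -15 0;-1 0 30 -15 0;-1 0 35 -15 0")

```text
clock: 1.65
eef_pos: [0.6932, -0.0, 0.3408]
tool_rot: [0.707, 0.707, 0.001, 0.001]
ft_force: [2.2, 0.4, 1.2]
grip_width: 0.0856
grasp_force: 0.0
```

```bash
python3 - <<'E'
from h import *
o=bot.get_obs();print(o["clock"],o["joint_pos"].round(3),o["eef_pos"].round(4),R.from_quat(o["tool_rot"]).as_matrix().round(3).tolist(),o["joint_vel"].round(2))
E
```

```text
1.65 [-0.     0.716  1.041  1.893  0.     1.571] [ 0.6932 -0.      0.3408] [[0.0, 1.0, 0.003], [1.0, -0.0, 0.0], [0.0, 0.003, -1.0]] [0.   1.09 2.2  1.12 0.   0.  ]
```

>>> send_rows(motion="-1 0 10 0 0;-1 0 10 0 0;-1 0 10 0 0")

```text
clock: 1.95
eef_pos: [0.7049, -0.0, 0.3452]
tool_rot: [0.707, 0.707, -0.007, -0.007]
ft_force: [3.3, -0.4, 1.6]
grip_width: 0.0854
grasp_force: 0.0
```

```bash
cat > st.py <<'E'
from h import *
o=bot.get_obs();print(o["clock"],o["joint_pos"].round(3),o["eef_pos"].round(4),R.from_quat(o["tool_rot"]).as_matrix().round(3).tolist(),o["joint_vel"].round(2),"F",o["ft_force"].round(1),"w",round(o["grip_width"],4),round(o["grasp_force"],1))
E
python3 st.py
```

```text
1.95 [-0.     0.829  1.275  2.038  0.     1.571] [ 0.7049 -0.      0.3452] [[0.0, 1.0, -0.021], [1.0, -0.0, 0.0], [0.0, -0.021, -1.0]] [-0.   -0.05  0.   -1.34 -0.    0.  ] F [ 3.3 -0.4  1.6] w 0.0854 0.0
```

>>> send_rows(motion="-1 0 20 0 0;-1 0 20 0 0;-1 0 20 0 0;-1 0 20 0 0")

```text
clock: 2.35
eef_pos: [0.7637, -0.0, 0.2962]
tool_rot: [0.707, 0.707, 0.015, 0.015]
ft_force: [0.1, -0.4, 0.3]
grip_width: 0.0854
grasp_force: 0.0
```

```bash
python3 st.py
```

```text
2.35 [-0.     0.896  1.274  1.905  0.     1.571] [ 0.7637 -0.      0.2962] [[0.0, 0.999, 0.044], [1.0, -0.0, 0.0], [0.0, 0.044, -0.999]] [-0.    0.11  0.01 -0.15  0.    0.  ] F [ 0.1 -0.4  0.3] w 0.0854 0.0
```

>>> send_rows(motion="-1 0 -6 -3 0;-1 0 -12 -6 0;-1 0 -12 -6 0")

```text
clock: 2.65
eef_pos: [0.6394, 0.0, 0.3506]
tool_rot: [0.707, 0.707, 0.015, 0.015]
ft_force: [0.2, 0.5, 1.7]
grip_width: 0.0854
grasp_force: 0.0
```

```bash
python3 st.py
```

```text
2.65 [ 0.     0.508  0.702  1.723 -0.     1.571] [0.6394 0.     0.3506] [[0.0, 0.999, 0.042], [1.0, -0.0, -0.0], [-0.0, 0.042, -0.999]] [-0.   -1.19 -1.36 -0.27 -0.   -0.  ] F [0.2 0.5 1.7] w 0.0854 0.0
```

The lean reached at the limit is kept as the new commanded attitude. So I can ratchet the tool to 45°. With j4 at its limit (arm high and folded) each push should gain much more, so I'll do that in the scanner's yaw plane (azimuth of about +0.09).

>>> send_rows(motion="-1 1 -3 -5 0;-1 3 -5 -10 0;-1 5 -7 -15 0;-1 5 -7 -20 0;-1 5 -7 -25 0")

```text
clock: 3.15
eef_pos: [0.5455, 0.0485, 0.5355]
tool_rot: [0.706, 0.707, 0.036, 0.032]
ft_force: [0.4, -0.1, -0.3]
grip_width: 0.0854
grasp_force: 0.0
```

```bash
python3 st.py
```

```text
3.15 [ 0.091  0.434  1.108  2.148 -0.004  1.66 ] [0.5455 0.0485 0.5355] [[-0.002, 0.995, 0.096], [1.0, 0.001, 0.005], [0.005, 0.096, -0.995]] [ 0.02 -0.42 -0.29  0.03 -0.01  0.02] F [ 0.4 -0.1 -0.3] w 0.0854 0.0
```

>>> send_rows(motion="-1 0 0 -5 0;-1 0 0 -10 0;-1 0 0 -15 0;-1 0 0 -20 0;-1 0 0 -25 0")

```text
clock: 3.65
eef_pos: [0.491, 0.0429, 0.5706]
tool_rot: [0.706, 0.706, 0.049, 0.043]
ft_force: [-0.2, -0.2, 0.3]
grip_width: 0.0857
grasp_force: 0.0
```

```bash
python3 st.py
```

```text
3.65 [ 0.09   0.305  1.014  2.149 -0.004  1.66 ] [0.491  0.0429 0.5706] [[-0.0, 0.991, 0.13], [1.0, -0.001, 0.007], [0.007, 0.13, -0.991]] [ 0.   -0.17 -0.18 -0.   -0.    0.  ] F [-0.2 -0.2  0.3] w 0.0857 0.0
```

>>> send_rows(motion="-1 0 15 -40 0;-1 0 15 -40 0")

```text
clock: 3.85
eef_pos: [0.4916, 0.0402, 0.5909]
tool_rot: [0.704, 0.704, 0.069, 0.06]
ft_force: [-0.2, 0.4, 0.9]
grip_width: 0.0853
grasp_force: 0.0
```

>>> send_rows(motion="-1 0 15 -40 0;-1 0 15 -40 0")

```text
clock: 4.05
eef_pos: [0.4887, 0.0374, 0.6104]
tool_rot: [0.702, 0.702, 0.087, 0.076]
ft_force: [-0.9, 0.4, -0.3]
grip_width: 0.0859
grasp_force: 0.0
```

>>> send_rows(motion="-1 0 15 -40 0;-1 0 15 -40 0;-1 0 15 -40 0;-1 0 15 -40 0")

```text
clock: 4.45
eef_pos: [0.4765, 0.0324, 0.6316]
tool_rot: [0.7, 0.7, 0.104, 0.091]
ft_force: [0.0, -0.3, 0.1]
grip_width: 0.0853
grasp_force: 0.0
```

```bash
python3 st.py
```

```text
4.45 [ 0.068  0.237  1.093  2.149 -0.     1.639] [0.4765 0.0324 0.6316] [[-0.003, 0.962, 0.274], [1.0, -0.002, 0.018], [0.018, 0.274, -0.962]] [-0.02 -0.05 -0.07 -0.    0.   -0.02] F [ 0.  -0.3  0.1] w 0.0853 0.0
```

About 0.05 rad per two-row call. Continuing.

>>> send_rows(motion="-1 5 22 -38 0;-1 5 22 -38 0")

```text
clock: 4.65
eef_pos: [0.4826, 0.0401, 0.6483]
tool_rot: [0.698, 0.698, 0.122, 0.106]
ft_force: [0.2, -0.5, 1.2]
grip_width: 0.0853
grasp_force: 0.0
```

>>> send_rows(motion="-1 5 23 -37 0;-1 5 23 -37 0")

```text
clock: 4.85
eef_pos: [0.4868, 0.0472, 0.6648]
tool_rot: [0.695, 0.695, 0.14, 0.121]
ft_force: [1.2, 0.6, 0.4]
grip_width: 0.0854
grasp_force: 0.0
```

>>> send_rows(motion="-1 5 25 -36 0;-1 5 25 -36 0")

```text
clock: 5.05
eef_pos: [0.4909, 0.0531, 0.6812]
tool_rot: [0.691, 0.692, 0.158, 0.135]
ft_force: [0.8, -0.6, -0.2]
grip_width: 0.0855
grasp_force: 0.0
```

>>> send_rows(motion="-1 3 26 -35 0;-1 3 26 -35 0")

```text
clock: 5.25
eef_pos: [0.4856, 0.0533, 0.6974]
tool_rot: [0.688, 0.689, 0.173, 0.147]
ft_force: [-1.1, 1.2, -0.6]
grip_width: 0.0853
grasp_force: 0.0
```

>>> send_rows(motion="-1 2 27 -34 0;-1 2 27 -34 0")

```text
clock: 5.45
eef_pos: [0.4694, 0.0501, 0.7142]
tool_rot: [0.685, 0.686, 0.186, 0.158]
ft_force: [-0.7, -0.8, 0.6]
grip_width: 0.0853
grasp_force: 0.0
```

```bash
python3 st.py
```

```text
5.45 [ 0.117  0.204  1.275  2.15  -0.017  1.682] [0.4694 0.0501 0.7142] [[-0.011, 0.882, 0.471], [0.999, -0.008, 0.038], [0.038, 0.471, -0.881]] [-0.02 -0.11 -0.   -0.    0.01 -0.02] F [-0.7 -0.8  0.6] w 0.0853 0.0
```

>>> send_rows(motion="-1 0 -9 -40 0;-1 0 -9 -40 0")

```text
clock: 5.65
eef_pos: [0.4379, 0.0485, 0.7436]
tool_rot: [0.679, 0.681, 0.21, 0.177]
ft_force: [-0.5, -0.4, 0.9]
grip_width: 0.0857
grasp_force: 0.0
```

>>> send_rows(motion="-1 0 -9 -40 0;-1 0 -9 -40 0")

```text
clock: 5.85
eef_pos: [0.4049, 0.0463, 0.7709]
tool_rot: [0.672, 0.674, 0.235, 0.195]
ft_force: [0.2, -1.0, 1.1]
grip_width: 0.0853
grasp_force: 0.0
```

>>> send_rows(motion="-1 0 -7 -40 0;-1 0 -7 -40 0")

```text
clock: 6.05
eef_pos: [0.3714, 0.0429, 0.7952]
tool_rot: [0.665, 0.668, 0.258, 0.213]
ft_force: [-0.5, -0.2, -0.1]
grip_width: 0.0856
grasp_force: 0.0
```

>>> send_rows(motion="-1 0 -5 -40 0;-1 0 -5 -40 0")

```text
clock: 6.25
eef_pos: [0.3369, 0.0383, 0.8171]
tool_rot: [0.657, 0.66, 0.281, 0.23]
ft_force: [-0.9, -0.4, 0.4]
grip_width: 0.0855
grasp_force: 0.0
```

>>> send_rows(motion="-1 0 -5 -40 0;-1 0 -5 -40 0")

```text
clock: 6.45
eef_pos: [0.3008, 0.0355, 0.8372]
tool_rot: [0.649, 0.651, 0.303, 0.25]
ft_force: [-0.7, 0.6, -1.3]
grip_width: 0.0851
grasp_force: 0.0
```

```bash
python3 st.py
```

```text
6.45 [ 0.167 -0.11   1.275  2.149 -0.05   1.714] [0.3008 0.0355 0.8372] [[-0.032, 0.694, 0.719], [0.997, -0.027, 0.071], [0.069, 0.719, -0.691]] [ 0.4  -0.21 -0.   -0.01 -0.32  0.28] F [-0.7  0.6 -1.3] w 0.0851 0.0
```

The lean is now 46° at azimuth 0.10. Next I'll move to a viewing place in front of the wing.

>>> send_rows(motion="-1 -5.5 -8.9 18.2 0;-1 -5.5 -8.9 18.2 0;-1 -5.5 -8.9 18.2 0;-1 -5.5 -8.9 18.2 0;-1 -5.5 -8.9 18.2 0")

```text
clock: 6.95
eef_pos: [0.3686, -0.001, 0.6536]
tool_rot: [0.649, 0.652, 0.302, 0.249]
ft_force: [0.9, -0.3, 1.0]
grip_width: 0.0851
grasp_force: 0.0
```

>>> send_rows(motion="-1 -5.5 -8.9 18.2 0;-1 -5.5 -8.9 18.2 0;-1 -5.5 -8.9 18.2 0;-1 -5.5 -8.9 18.2 0;-1 -5.5 -8.9 18.2 0")

```text
clock: 7.45
eef_pos: [0.4358, -0.0401, 0.4495]
tool_rot: [0.653, 0.653, 0.297, 0.241]
ft_force: [-0.7, 0.6, -1.2]
grip_width: 0.0855
grasp_force: 0.0
```

>>> send_rows(motion="-1 -5.5 -8.9 18.2 0;-1 -5.5 -8.9 18.2 0;-1 -5.5 -8.9 18.2 0;-1 -5.5 -8.9 18.2 0;-1 -5.5 -8.9 18.2 0")

```text
clock: 7.95
eef_pos: [0.5082, -0.0795, 0.2633]
tool_rot: [0.651, 0.653, 0.3, 0.245]
ft_force: [-0.9, 0.6, -0.6]
grip_width: 0.0852
grasp_force: 0.0
```

```bash
python3 st.py; python3 - <<'E'
from h import *
o=bot.get_obs();shot("wrist","w2.png")
c=cam("wrist",o)
print(proj(c,[[.628,-.074,.147]]))
for t in ["screw_grip","tray_pull"]: print(t,[(np.round(r["rect"]).tolist(),round(r["conf"],2)) for r in boxes_of("wrist",t)[:2]])
E
```

```text
7.95 [-0.335 -0.228 -0.701  0.35   0.307  1.355] [ 0.5082 -0.0795  0.2633] [[-0.032, 0.702, 0.711], [0.997, -0.028, 0.073], [0.071, 0.711, -0.699]] [-0.01  0.14 -0.05 -0.25  0.03 -0.01] F [-0.9  0.6 -0.6] w 0.0852 0.0
[[245.51469051 182.51146585]]
screw_grip [([245.0, 178.0, 55.0, 52.0], 0.88)]
tray_pull [([140.0, 172.0, 81.0, 137.0], 0.72)]
```

View pics/w2.png

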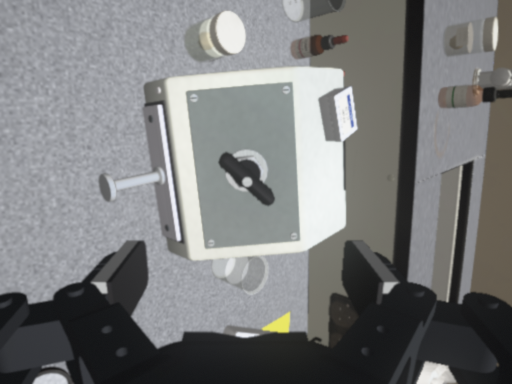

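The wrist view shows the wing centred at about (247,180), running from (222,156) to (271,201), with the panel's corner screws at (194,98), (287,90), (295,237) and (211,242). I'll work out the alignment from these.

```bash
cat > al.py <<'E'
from h import *
def on_plane(c,uv,p0,n):
    o,d=ray(c,uv); return o+d*((p0-o)@n)/(d@n)
E
python3 - <<'E'
from al import *
o=bot.get_obs();c=cam("wrist",o);T=R.from_quat(o["tool_rot"]).as_matrix()
y=.09;n=np.array([-np.cos(y),-np.sin(y),1])/2**.5
w0=np.array([.628,-.0742,.1468])
q=[on_plane(c,p,w0-.045*n,n) for p in [(194,98),(287,90),(295,237),(211,242)]]
for i,j in [(0,1),(3,2),(3,0),(2,1)]: v=q[j]-q[i];print("edge",v.round(4),"az",np.arctan2(v[1],v[0]),np.linalg.norm(v))
print("ctr",np.mean(q,0))
e=[on_plane(c,p,w0+.008*n,n) for p in [(222,156),(271,201)]]
v=e[1]-e[0];vt=T.T@v;print("wing len",np.linalg.norm(v),"tool dir",vt,"twist",np.arctan2(vt[1],vt[0]))
cen=np.mean(e,0);print("centre at h53",cen, "centre45", cen-.008*n)
print("n err", np.degrees(np.arccos(-n@T[:,2])))
print("delta tool to TCP@28mm (19 off grasp)",(T.T@(cen-.025*n-o["eef_pos"]))*100)
E
```

```text
edge [0.0696 0.0058 0.0698] az 0.08355196650530942 0.09872111484379774
edge [0.0702 0.0031 0.0702] az 0.04449875527013158 0.09938614874996092
edge [-0.0144  0.1636  0.0004] az 1.658475708254061 0.16424984922562122
edge [-1.510e-02  1.663e-01 -1.000e-04] az 1.6611162078394242 0.1669970914722054
ctr [ 0.66691701 -0.06886793  0.12239913]
wing len 0.06451675321332119 tool dir [-0.04419916  0.04699564  0.00050547] twist 2.3255391641583176
centre at h53 [ 0.62844405 -0.07019435  0.15891598] centre45 [ 0.63407801 -0.06968592  0.15325913]
n err 1.1868076062312813
delta tool to TCP@28mm (19 off grasp) [-0.21548888  0.21367903 18.71301448]
```

The arm was still settling when the picture was taken, so I'll redo this with the pose from that moment.

```bash
python3 - <<'E'
from al import *
o1=bot.get_obs();print(o1["eef_pos"],o1["joint_vel"].round(2))
o={"eef_pos":np.array([.5082,-.0795,.2633]),"tool_rot":R.from_matrix([[-0.032, 0.702, 0.711], [0.997, -0.028, 0.073], [0.071, 0.711, -0.699]]).as_quat()}
c=cam("wrist",o);T=R.from_quat(o1["tool_rot"]).as_matrix()
y=.088;n=np.array([-np.cos(y),-np.sin(y),1])/2**.5
w0=np.array([.628,-.0742,.1468])
q=[on_plane(c,p,w0-.045*n,n) for p in [(194,98),(287,90),(295,237),(211,242)]]
for i,j in [(0,1),(3,2),(3,0),(2,1)]: v=q[j]-q[i];print("edge",v.round(4),"az",np.arctan2(v[1],v[0]),np.linalg.norm(v))
e=[on_plane(c,p,w0+.008*n,n) for p in [(222,156),(271,201)]]
v=e[1]-e[0];vt=T.T@v;print("wing len",np.linalg.norm(v),"tool dir",vt,"twist",np.arctan2(vt[1],vt[0])-np.pi)
cen=np.mean(e,0);print("centre45", cen-.008*n)
print("n err", np.degrees(np.arccos(-n@T[:,2])),T.round(3))
print("delta tool to TCP@28mm (19 off grasp)",(T.T@(cen-.025*n-o1["eef_pos"]))*100)
E
```

```text
[ 0.51027615 -0.07981208  0.26956106] [ 0.   -0.04  0.03  0.   -0.   -0.  ]
edge [0.069  0.0055 0.0693] az 0.07887096676186353 0.09795197207142743
edge [0.0696 0.0032 0.0696] az 0.0454282950475969 0.09845885569602723
edge [-0.0138  0.1624  0.0005] az 1.6556799278298133 0.1629582334417108
edge [-0.0143  0.1647  0.0002] az 1.6577101265100391 0.16528887060369882
wing len 0.06379666984050573 tool dir [-0.04378978  0.04639273  0.00043019] twist -0.8142532994017357
centre45 [ 0.62883906 -0.06873014  0.14811653]
n err 1.216287437110756 [[-0.034  0.696  0.717]
 [ 0.997 -0.026  0.072]
 [ 0.068  0.718 -0.693]]
delta tool to TCP@28mm (19 off grasp) [-0.14006842 -0.52221818 18.70055283]
```

>>> send_rows(motion="-1 -0.1 -0.5 4 -0.15;-1 -0.1 -0.5 7 -0.3;-1 -0.1 -0.5 9 -0.45;-1 -0.1 -0.5 9 -0.6;-1 -0.1 -0.5 9 -0.75")

```text
clock: 8.6
eef_pos: [0.5726, -0.0739, 0.2053]
tool_rot: [0.362, 0.845, 0.19, 0.344]
ft_force: [-0.2, -0.8, -0.2]
grip_width: 0.0854
grasp_force: 0.0
```

>>> send_rows(motion="-1 0 0 0 -0.06;-1 0 0 0 -0.06;-1 0 0 0 -0.06;-1 0 0 0 -0.06")

```text
clock: 9.0
eef_pos: [0.5708, -0.074, 0.2038]
tool_rot: [0.34, 0.855, 0.18, 0.348]
ft_force: [-0.4, 0.4, -1.2]
grip_width: 0.0853
grasp_force: 0.0
```

```bash
python3 - <<'E'
from h import *
o=bot.get_obs();im=shot("wrist","w3.png")
print(o["clock"],o["eef_pos"],o["joint_vel"].round(2),o["joint_pos"].round(3));np.save("o.npy",np.r_[o["eef_pos"],o["tool_rot"]])
print([(np.round(r["rect"]).tolist(),round(r["conf"],2)) for r in boxes_of("wrist","screw_grip")[:2]])
# predicted
T=R.from_quat(o["tool_rot"]).as_matrix();c=cam("wrist",o);w=np.array([.6288,-.0687,.1481])
for k in (45,60): print(k,proj(c,w-(k-45)/1000*T[:,2]))
E
```

```text
9.0 [ 0.57084839 -0.07403733  0.20375456] [-0.    0.01 -0.02 -0.   -0.   -0.  ] [-0.265 -0.017 -0.722  0.093  0.26   0.598]
[([241.0, 203.0, 38.0, 95.0], 0.96)]
45 [[242.56761181 200.87715706]]
60 [[242.4437958  207.23264263]]
```

View pics/w3.png

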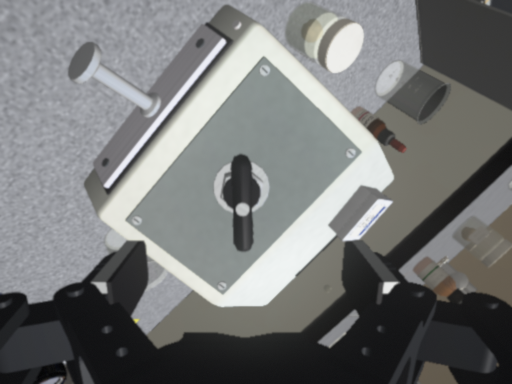

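The wing now stands upright in the picture, column 242, rows 160–246, between the fingers. Working out the final approach.

```bash
python3 - <<'E'
from al import *
v=np.load("o.npy");o={"eef_pos":v[:3],"tool_rot":v[3:]};c=cam("wrist",o);T=R.from_quat(v[3:]).as_matrix()
n=-T[:,2];w=np.array([.6288,-.0687,.1481])
print("w in tool cm",(T.T@(w-v[:3]))*100)
for k in (-45,-14):   # panel screws, bush top
    pass
q=[on_plane(c,p,w-.045*n,n) for p in [(264.5,70),(351,153.5),(222.5,287.5),(137,220.5)]]
print("edges mm",[round(1000*np.linalg.norm(q[i]-q[(i+1)%4]),1) for i in range(4)])
b=on_plane(c,(242,188),w-.031*n,n);print("bush centre in tool",(T.T@(b-v[:3]))*100)
for h in (60,): print([((T.T@(on_plane(c,p,w+.015*n,n)-v[:3]))*100).round(2) for p in [(241,163),(243.5,209),(244,246)]])
E
```

```text
w in tool cm [-0.0382934  -0.01902944  8.05240518]
edges mm [np.float64(97.8), np.float64(165.5), np.float64(98.9), np.float64(165.7)]
bush centre in tool [ 0.12447816 -0.08161528 11.15240518]
[array([ 2.96, -0.11,  6.55]), array([-0.16,  0.05,  6.55]), array([-2.85,  0.08,  6.55])]
```

>>> send_rows(motion="-1 0 0 4 0;-1 0 0 7 0;-1 0 0 9 0;-1 0 0 9.5 0;-1 0 0 9.5 0")

```text
clock: 9.6
eef_pos: [0.6377, -0.0669, 0.135]
tool_rot: [0.34, 0.856, 0.18, 0.346]
ft_force: [0.0, -0.8, -0.3]
grip_width: 0.0856
grasp_force: 0.0
```

>>> send_rows(motion="1 0 0 0 0;1 0 0 0 0;1 0 0 0 0;1 0 0 0 0;1 0 0 0 0")

```text
clock: 10.1
eef_pos: [0.6376, -0.0676, 0.1362]
tool_rot: [0.34, 0.855, 0.179, 0.347]
ft_force: [-13.9, -6.9, 4.2]
grip_width: 0.0125
grasp_force: 34.3
```

```bash
python3 st.py
```

```text
10.1 [-0.209  0.225 -0.68  -0.113  0.219  0.639] [ 0.6376 -0.0676  0.1362] [[-0.527, 0.457, 0.716], [0.707, 0.704, 0.07], [-0.472, 0.543, -0.694]] [-0.02 -0.   -0.04  0.03 -0.08 -0.  ] F [-13.9  -6.9   4.2] w 0.0125 34.3
```

Gripped (12.5 mm). Now pull out along the axis.

>>> send_rows(motion="1 0 0 -0.8 0;1 0 0 -1.5 0;1 0 0 -1.9 0;1 0 0 -1.9 0")

```text
clock: 10.5
eef_pos: [0.6243, -0.0689, 0.1492]
tool_rot: [0.34, 0.855, 0.179, 0.347]
ft_force: [9.6, -0.3, -7.3]
grip_width: 0.0121
grasp_force: 58.3
```

```bash
python3 st.py
```

```text
10.5 [-0.218  0.178 -0.693 -0.077  0.226  0.632] [ 0.6243 -0.0689  0.1492] [[-0.527, 0.457, 0.716], [0.706, 0.704, 0.07], [-0.472, 0.543, -0.694]] [ 0.    0.01  0.   -0.01 -0.   -0.  ] F [ 9.6 -0.3 -7.3] w 0.0121 58.3
```

Axial force of about 12 N, so the screw is out roughly 18 mm. Unscrewing now.

>>> send_rows(motion="1 0 0 0 -0.15;1 0 0 0 -0.3;1 0 0 0 -0.45;1 0 0 0 -0.6;1 0 0 0 -0.75")

```text
clock: 11.0
eef_pos: [0.6241, -0.0703, 0.1482]
tool_rot: [0.002, 0.921, 0.037, 0.388]
ft_force: [9.7, -4.1, -7.4]
grip_width: 0.012
grasp_force: 58.4
```

```bash
python3 st.py
```

```text
11.0 [-0.219  0.179 -0.692 -0.077  0.223 -0.124] [ 0.6241 -0.0703  0.1482] [[-0.698, -0.026, 0.715], [0.032, 0.997, 0.067], [-0.715, 0.07, -0.696]] [-0.   -0.   -0.   -0.   -0.01 -1.49] F [ 9.7 -4.1 -7.4] w 0.012 58.4
```

>>> send_rows(motion="1 0 0 0 -0.15;1 0 0 0 -0.3;1 0 0 0 -0.45;1 0 0 0 -0.6;1 0 0 0 -0.75")

```text
clock: 11.5
eef_pos: [0.6245, -0.0718, 0.1486]
tool_rot: [-0.335, 0.858, -0.109, 0.375]
ft_force: [9.7, -8.4, -8.8]
grip_width: 0.0121
grasp_force: 58.5
```

```bash
python3 st.py
```

```text
11.5 [-0.22   0.179 -0.692 -0.078  0.221 -0.874] [ 0.6245 -0.0718  0.1486] [[-0.495, -0.493, 0.716], [-0.656, 0.752, 0.064], [-0.57, -0.438, -0.695]] [-0.    0.    0.   -0.   -0.   -1.48] F [ 9.7 -8.4 -8.8] w 0.0121 58.5
```

>>> send_rows(motion="1 0 0 0 -0.15;1 0 0 0 -0.3;1 0 0 0 -0.45;1 0 0 0 -0.6;1 0 0 0 -0.65")

```text
clock: 12.0
eef_pos: [0.6253, -0.0727, 0.1494]
tool_rot: [-0.59, 0.706, -0.224, 0.321]
ft_force: [9.9, -9.7, -7.4]
grip_width: 0.0123
grasp_force: 58.4
```

```bash
python3 st.py;python3 -c "
from h import *
print(bot.get_obs()['ft_torque'])"
```

```text
12.0 [-0.221  0.179 -0.691 -0.078  0.219 -1.522] [ 0.6253 -0.0727  0.1494] [[-0.098, -0.69, 0.717], [-0.977, 0.204, 0.062], [-0.189, -0.695, -0.694]] [-0.   -0.    0.    0.   -0.   -0.44] F [ 9.9 -9.7 -7.4] w 0.0123 58.4
[-1.60880808  1.02633117 -1.64826892]
```

>>> send_rows(motion="1 0 0 0 -0.1;1 0 0 0 -0.15;1 0 0 0 -0.15")

```text
clock: 12.3
eef_pos: [0.6255, -0.0728, 0.1496]
tool_rot: [-0.64, 0.661, -0.247, 0.303]
ft_force: [10.8, -9.5, -7.3]
grip_width: 0.0119
grasp_force: 58.5
```

```bash
python3 st.py;python3 -c "
from h import *
print(bot.get_obs()['ft_torque'])"
```

```text
12.3 [-0.221  0.179 -0.69  -0.079  0.219 -1.669] [ 0.6255 -0.0728  0.1496] [[0.004, -0.697, 0.717], [-0.996, 0.058, 0.062], [-0.085, -0.715, -0.694]] [ 0.    0.   -0.    0.   -0.    0.03] F [10.8 -9.5 -7.3] w 0.0119 58.5
[-1.68732664  0.98081579 -1.5245314 ]
```

>>> send_rows(motion="1 0 0 0 -0.05;1 0 0 0 -0.1;1 0 0 0 -0.1")

```text
clock: 12.6
eef_pos: [0.6256, -0.0728, 0.1498]
tool_rot: [0.672, -0.628, 0.262, -0.291]
ft_force: [10.2, -8.4, -8.0]
grip_width: 0.0124
grasp_force: 58.5
```

```bash
cat >> st.py <<'E'
print("tq about z",o["ft_torque"]@R.from_quat(o["tool_rot"]).as_matrix()[:,2])
E
python3 st.py
```

```text
12.6 [-0.221  0.179 -0.69  -0.079  0.219 -1.769] [ 0.6256 -0.0728  0.1498] [[0.074, -0.692, 0.718], [-0.997, -0.042, 0.062], [-0.013, -0.72, -0.694]] [-0.   -0.   -0.    0.   -0.    0.02] F [10.2 -8.4 -8. ] w 0.0124 58.5
tq about z -0.014994738859146262
```

>>> send_rows(motion="1 0 0 0 -0.05;1 0 0 0 -0.1;1 0 0 0 -0.1")

```text
clock: 12.9
eef_pos: [0.6258, -0.0726, 0.1501]
tool_rot: [0.702, -0.595, 0.276, -0.278]
ft_force: [11.2, -8.3, -6.3]
grip_width: 0.0123
grasp_force: 79.1
```

```bash
python3 st.py
```

```text
12.9 [-0.221  0.179 -0.69  -0.079  0.22  -1.865] [ 0.6258 -0.0726  0.1501] [[0.14, -0.682, 0.718], [-0.989, -0.137, 0.063], [0.055, -0.719, -0.693]] [-0.    0.    0.    0.    0.    0.03] F [11.2 -8.3 -6.3] w 0.0123 79.1
tq about z 1.6275684096670113
```

End stop felt (1.6 N m). Now I'll ease it, let the thread take it, open and back off.

>>> send_rows(motion="1 0 0 0.2 0.06;1 0 0 0.5 0.08;1 0 0 0.5 0.08")

```text
clock: 13.2
eef_pos: [0.6286, -0.0725, 0.1473]
tool_rot: [0.678, -0.622, 0.265, -0.289]
ft_force: [-3.3, -9.1, 4.9]
grip_width: 0.0122
grasp_force: 61.0
```

```bash
python3 st.py
```

```text
13.2 [-0.219  0.189 -0.688 -0.088  0.218 -1.786] [ 0.6286 -0.0725  0.1473] [[0.086, -0.69, 0.718], [-0.996, -0.06, 0.062], [0.001, -0.721, -0.693]] [-0.   -0.   -0.    0.   -0.   -0.01] F [-3.3 -9.1  4.9] w 0.0122 61.0
tq about z -0.060720470961251216
```

>>> send_rows(motion="-1 0 0 0 0;-1 0 0 0 0;-1 0 0 0 0;-1 0 0 0 0;-1 0 0 0 0")

```text
clock: 13.7
eef_pos: [0.6278, -0.0677, 0.1456]
tool_rot: [0.68, -0.62, 0.261, -0.291]
ft_force: [-0.1, -0.5, 0.1]
grip_width: 0.083
grasp_force: 0.0
```

>>> send_rows(motion="-1 0 0 -4 0;-1 0 0 -8 0;-1 0 0 -12 0;-1 0 0 -12 0;-1 0 0 -12 0")

```text
clock: 14.2
eef_pos: [0.5422, -0.0769, 0.2305]
tool_rot: [0.68, -0.619, 0.263, -0.291]
ft_force: [-0.0, 0.1, -0.1]
grip_width: 0.0852
grasp_force: 0.0
```

```bash
python3 st.py; python3 - <<'E'
from h import *
o=bot.get_obs();im=shot("wrist","w4.png");shot("side","b4.png");shot("scene","a4.png")
np.save("o.npy",np.r_[o["eef_pos"],o["tool_rot"]])
for t in("screw_grip","tray_pull"):print([(np.round(r["rect"]).tolist(),round(r["conf"],2)) for r in boxes_of("wrist",t)[:2]])
E
```

```text
14.2 [-0.295 -0.117 -0.725  0.195  0.28  -1.845] [ 0.5422 -0.0769  0.2305] [[0.094, -0.689, 0.718], [-0.996, -0.063, 0.071], [-0.004, -0.722, -0.692]] [ 0.01  0.05 -0.01 -0.01 -0.   -0.  ] F [-0.   0.1 -0.1] w 0.0852 0.0
tq about z 0.00799033604006896
[([244.0, 188.0, 33.0, 88.0], 0.93)]
[([374.0, 166.0, 95.0, 161.0], 0.82)]
```

View pics/w4.png

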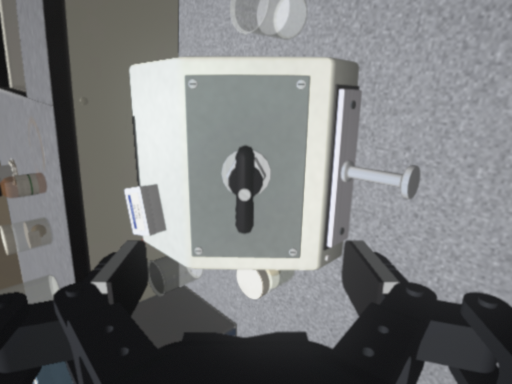

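The screw stayed out, turned about 2.4 rad. The wing now lies along the scanner's y axis, at rows 147–232 in the picture. The pull's stem runs from (347,171) to its head at (408,182). I'll locate it on the plane z = 36 mm.

```bash
python3 - <<'E'
from al import *
v=np.load("o.npy");o={"eef_pos":v[:3],"tool_rot":v[3:]};c=cam("wrist",o)
z=np.array([0,0,1.]);p0=np.array([0,0,.036])
s=on_plane(c,(347,171),p0,z);h=on_plane(c,(406,181),p0,z);print("stem base",s,"head",h,"len",np.linalg.norm(h-s),"az",np.arctan2(*(s-h)[[1,0]]))
m=s+(h-s)/np.linalg.norm(h-s)*.0205;print("pull from base",m)
o1=bot.get_obs();T=R.from_quat(o1["tool_rot"]).as_matrix();print("clock",o1["clock"],o1["eef_pos"])
r3=tri([ray(c,(406,181)),ray(cam("scene"),(230+70/3.008,130+317/3.008)),ray(cam("side"),(180+341/3.704,140+236/3.704))]);print("head tri",r3)
for pull in (m,np.array([.5717,-.0748,.036])):
    print("tcp delta cm now",(T.T@(pull+.017*T[:,2]-o1["eef_pos"]))*100)
E
```

```text
stem base [ 0.59799985 -0.0712758   0.036     ] head [ 0.54063156 -0.07622043  0.036     ] len 0.05758099013396988 az 0.08597859984286417
pull from base [ 0.57757558 -0.07303619  0.036     ]
clock 14.45 [ 0.54187746 -0.07633028  0.22725691]
head tri [ 0.54012618 -0.07738824  0.03730025]
tcp delta cm now [ 0.12888038 11.23756571 17.58535927]
tcp delta cm now [ 0.24847553 11.65581929 17.15281394]
```

>>> send_rows(motion="-1 0.2 4 0 0.14;-1 0.2 8 0 0.28;-1 0.2 11.6 0 0.42;-1 0.2 11.6 3 0.56;-1 0.2 11.6 6 0.7")

```text
clock: 14.95
eef_pos: [0.5041, -0.0818, 0.102]
tool_rot: [-0.423, 0.817, -0.145, 0.363]
ft_force: [1.0, -0.3, -0.0]
grip_width: 0.0854
grasp_force: 0.0
```

>>> send_rows(motion="-1 0 0 0 0.15;-1 0 0 0 0.3;-1 0 0 0 0.45;-1 0 0 0 0.6;-1 0 0 0 0.75")

```text
clock: 15.45
eef_pos: [0.5049, -0.0813, 0.1025]
tool_rot: [-0.095, 0.916, -0.001, 0.39]
ft_force: [-0.6, -0.4, 0.1]
grip_width: 0.0858
grasp_force: 0.0
```

>>> send_rows(motion="-1 0 0 0 0.12;-1 0 0 0 0.12;-1 0 0 0 0.12")

```text
clock: 15.75
eef_pos: [0.5049, -0.0814, 0.103]
tool_rot: [-0.044, 0.92, 0.021, 0.39]
ft_force: [-0.2, 0.7, 0.0]
grip_width: 0.0856
grasp_force: 0.0
```

```bash
python3 st.py; python3 - <<'E'
from h import *
o=bot.get_obs();im=shot("wrist","w5.png");np.save("o.npy",np.r_[o["eef_pos"],o["tool_rot"]])
print([(np.round(r["rect"]).tolist(),round(r["conf"],2)) for r in boxes_of("wrist","tray_pull")[:2]])
T=R.from_quat(o["tool_rot"]).as_matrix();p=np.array([.572,-.0745,.036])
print("pull in tool",(T.T@(p-o["eef_pos"]))*100,proj(cam("wrist",o),p))
E
```

```text
15.75 [-0.345  0.099 -0.992 -0.271  0.315 -0.316] [ 0.5049 -0.0814  0.103 ] [[-0.692, -0.097, 0.715], [-0.065, 0.995, 0.072], [-0.719, 0.003, -0.695]] [-0.   -0.01 -0.    0.   -0.    0.  ] F [-0.2  0.7  0. ] w 0.0856 0.0
tq about z -0.0107544481911984
[([244.0, 189.0, 194.0, 84.0], 0.59)]
pull in tool [0.13272005 0.01040065 9.51035333] [[242.88116707 191.72087743]]
```

View pics/w5.png

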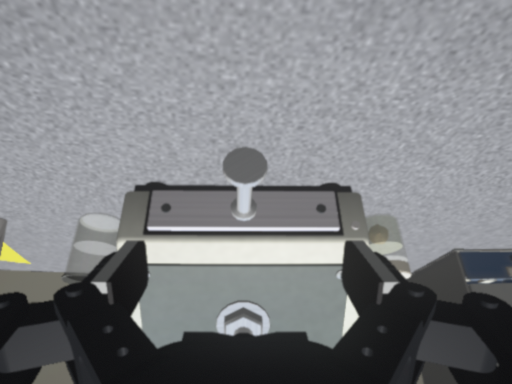

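The stem is centred between the fingers (head at (245,165), base at (243,208)), which agrees with the prediction. Advancing and gripping.

>>> send_rows(motion="-1 0.1 0 4 0;-1 0.1 0 8 0;-1 0.1 0 10 0;-1 0.1 0 11 0;-1 0.1 0 11 0")

```text
clock: 16.35
eef_pos: [0.5832, -0.0735, 0.0256]
tool_rot: [-0.044, 0.92, 0.021, 0.39]
ft_force: [-0.4, 0.1, -0.2]
grip_width: 0.0856
grasp_force: 0.0
```

>>> send_rows(motion="1 0 0 0 0;1 0 0 0 0;1 0 0 0 0;1 0 0 0 0;1 0 0 0 0")

```text
clock: 16.85
eef_pos: [0.5831, -0.074, 0.0275]
tool_rot: [-0.043, 0.919, 0.02, 0.391]
ft_force: [-0.2, 0.5, -0.3]
grip_width: 0.0124
grasp_force: 0.5
```

```bash
python3 st.py; python3 - <<'E'
from h import *
T=R.from_quat(bot.get_obs()["tool_rot"]).as_matrix();print("per 1cm out:",T.T@[-np.cos(.088),-np.sin(.088),0])
E
```

```text
16.85 [-0.256  0.431 -0.9   -0.533  0.253 -0.246] [ 0.5831 -0.074   0.0275] [[-0.691, -0.095, 0.717], [-0.063, 0.995, 0.071], [-0.721, 0.004, -0.693]] [ 0.    0.01  0.   -0.   -0.02  0.  ] F [-0.2  0.5 -0.3] w 0.0124 0.5
tq about z 0.01620015652276835
per 1cm out: [ 0.69337447  0.00717146 -0.72054175]
```

Gripped at 12.4 mm. Drawing the tray out.

>>> send_rows(motion="1 0 0 0 0;1 0 0 0 0;1 0.7 0 -0.72 0;1 1.4 0 -1.45 0;1 2.1 0 -2.2 0")

```text
clock: 17.35
eef_pos: [0.5525, -0.0767, 0.0275]
tool_rot: [-0.043, 0.919, 0.021, 0.391]
ft_force: [1.7, 2.0, 1.2]
grip_width: 0.0098
grasp_force: 59.4
```

```bash
python3 st.py
```

```text
17.35 [-0.286  0.408 -0.97  -0.575  0.275 -0.269] [ 0.5525 -0.0767  0.0275] [[-0.69, -0.096, 0.717], [-0.063, 0.995, 0.072], [-0.721, 0.004, -0.693]] [-0.11 -0.08 -0.24 -0.13  0.08 -0.08] F [1.7 2.  1.2] w 0.0098 59.4
tq about z 0.16234052703082869
```

>>> send_rows(motion="1 0.8 0 -0.8 0;1 1.6 0 -1.65 0;1 2.4 0 -2.5 0;1 2.85 0 -2.95 0;1 2.85 0 -2.95 0")

```text
clock: 17.85
eef_pos: [0.5131, -0.0799, 0.0276]
tool_rot: [-0.044, 0.919, 0.022, 0.392]
ft_force: [8.8, 6.7, -2.1]
grip_width: 0.0099
grasp_force: 63.4
```

```bash
python3 st.py
```

```text
17.85 [-0.334  0.383 -1.058 -0.627  0.311 -0.306] [ 0.5131 -0.0799  0.0276] [[-0.689, -0.098, 0.718], [-0.064, 0.995, 0.075], [-0.722, 0.006, -0.692]] [ 0. -0.  0.  0. -0.  0.] F [ 8.8  6.7 -2.1] w 0.0099 63.4
tq about z 0.27541041671999
```

Moved 70 mm, and the stop was felt at 9 N. Letting go and backing off.

>>> send_rows(motion="-1 0 0 0 0;-1 0 0 0 0;-1 0 0 0 0;-1 0 0 0 0;-1 0 0 0 0")

```text
clock: 18.35
eef_pos: [0.5114, -0.0807, 0.0266]
tool_rot: [-0.043, 0.92, 0.021, 0.39]
ft_force: [0.7, 0.1, 0.0]
grip_width: 0.0809
grasp_force: 0.0
```

>>> send_rows(motion="-1 0 0 -2 0;-1 0 0 -5 0;-1 0 0 -9 0;-1 0 0 -12 0;-1 0 0 -12 0")

```text
clock: 18.85
eef_pos: [0.4297, -0.0936, 0.1185]
tool_rot: [-0.044, 0.92, 0.02, 0.39]
ft_force: [1.7, -0.5, 0.0]
grip_width: 0.0854
grasp_force: 0.0
```

>>> send_rows(motion="-1 0 0 0 0;-1 0 0 0 0")

```text
clock: 19.05
eef_pos: [0.4301, -0.0925, 0.1143]
tool_rot: [-0.044, 0.921, 0.022, 0.387]
ft_force: [0.1, -0.1, -0.4]
grip_width: 0.0852
grasp_force: 0.0
```

```bash
python3 st.py; python3 - <<'E'
from h import *
a=shot("scene","a6.png");b=shot("side","b6.png")
A=cv2.resize(a[130:260,230:363],(400,391),interpolation=cv2.INTER_CUBIC);B=cv2.resize(b[140:248,180:288],(400,400),interpolation=cv2.INTER_CUBIC)[:391]
cv2.imwrite("pics/z6.png",cv2.cvtColor(np.hstack([A,B]),cv2.COLOR_RGB2BGR))
E
```

```text
19.05 [-0.493 -0.07  -1.087 -0.147  0.415 -0.435] [ 0.4301 -0.0925  0.1143] [[-0.697, -0.098, 0.711], [-0.063, 0.995, 0.075], [-0.715, 0.007, -0.699]] [ 0.01  0.03 -0.    0.01  0.   -0.  ] F [ 0.1 -0.1 -0.4] w 0.0852 0.0
tq about z -0.014922723894828193
```

View pics/z6.png

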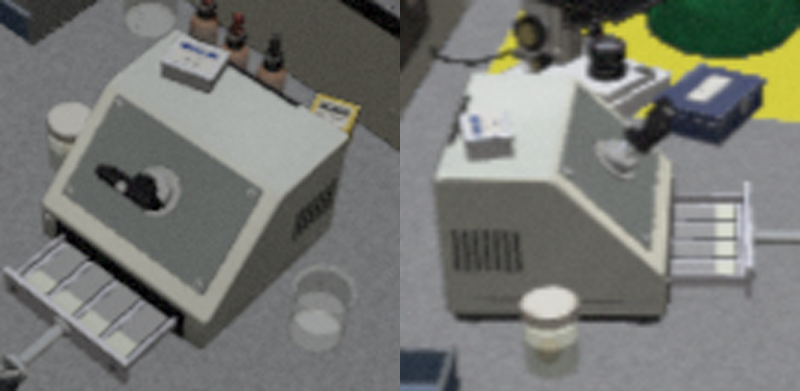

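The tray stands fully drawn out, with its front at (747,235) in the side crop. The wing stands out from the panel at (655,125), and the carton, beaker and jar have not moved. Handing in.

```bash
python3 -c "
from workcell import workorder
print(workorder.job_done())"
```

```text
the job is handed in; nothing more can be done
None
```

I handed the job in at about 19 s on the robot's clock. The screw was turned to its end stop and stayed out when released, and the tray moved 70 mm to its stop. The carton, beaker and jar look unmoved, but I didn't check the other bystanders at the end. No verdict came back.

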